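Nest the steel parts pots at the repair cafe

ROBOT

A 7-joint arm with a two-finger parallel gripper is mounted at the origin on the work surface. World frame = base frame: x ahead of the robot, y to its left, z up, the work surface at z = 0. Lengths are in m, angles in rad, forces in N, time in s.
With the tool pointing down it reaches from about 0.35 to 0.9 m from the base axis. Payload 8.1 kg.
Tool frame: the origin (TCP) lies on the centre line of the jaws, within the pads' length; the fingertips stand 11 mm ahead of it and the grasp point (between the pads) lies 8 mm behind it; z points along the fingers, x is the direction in which the jaws open and shut, and the axes are right-handed (so a half turn about z gives the same grasp; the last joint's range is limited). The gripper opens to 85 mm and grips with 20 to 120 N. Pads are 22 mm wide; open, the fingers measure 114 mm over their backs; the gripper's body (76 mm by 85 mm) begins 54 mm behind the grasp point. The pads swing forward as they close: fully open they stand 13 mm farther back than shut.
Start: joints at [1.166, 0.434, 0.025, 1.573, -0.012, 1.134, -0.075], TCP at [0.186, -0.597, 0.242] pointing down, gripper open.
Joint ranges: [-2.62, 2.62], [-0.44, 2.09], [-1.27, 1.32], [0.08, 2.57], [-1.32, 4.46], [0.12, 2], [-2.74, 2.74]. Speed limits (rad/s): [2.22, 2.22, 3.01, 3.01, 3.14, 3.14, 3.14].

INTERFACE

Orientations are given as a unit quaternion [x, y, z, w].
In Python, from cell import telemetry, grab_frame, job gives the robot as it stands. The module is installed in compiled form; this text tells all that it offers.
- The arm moves only by the tool carry_out, never from a script. Its argument "deltas" is a list of rows, each an object with "rot": the turn, a rotation vector about the tool's x, y, z in degrees, a list of three; "xyz": the shift along the tool's x, y, z in m, a list of three; "gripper": the opening in per cent of the stroke, from 0 (shut) to 100 (fully open). In form: [{"rot": [rx, ry, rz], "xyz": [x, y, z], "gripper": gripper}, ...]. A call has 1 to 8 rows; each row is the pose to reach, as a shift and turn from the pose commanded when the call began, along the tool's axes at that moment; what a row does not reach only later rows make up. A row lasts 1/10 s, in which the tool goes at most 50 mm and 8.59 degrees, less where a joint would pass 70% of its speed; a pose out of reach is approached as far as the arm can. A call with a gripper value outside its range is refused whole. The fingers move at their own pace and stop on an object; the grip force is fixed at half the most. Time passes only in rows, so rows that repeat a pose let the fingers close. It gives the time, the measured TCP pose, the force and the opening at its end, in the units of the state.
- telemetry.get_obs(): the state, without advancing time (a new reading comes with each control period).
- grab_frame(name): name is "scene" or "top" or "wrist"; returns a dict with "frame" (400x640x3 uint8, red, green, blue), "fov_y" (degrees; the focal length in pixels is half the picture's height over the tangent of half this angle, whatever the lens; pixels are square), "cx", "cy" (the principal point, pixels), "k1" (the pictures are not rectified: a ray, as slopes to the right and down, at radius r is drawn at 1 + k1 r^2 times it, then the intrinsics apply), "camera_from_world" (4x4, takes a point from world to camera coordinates); the wrist camera has in their place "T_tool_cam" (4x4, takes a point from camera to tool coordinates, whose origin is the TCP and whose axes are the tool frame's). Camera axes: x right, y down, z forward; pixel columns grow to the right and rows downward; lengths in m; the calibration is good to about 2 mm. A picture is of the moment at which its call begins: read the wrist's pose just before it. There is no depth.
- job.hand_in(): hands the job in, once; it reports no verdict.
The state is a dict: "t": time; "qpos": joint angles; "joint_vel": joint speeds; "joint_efforts": joint torques, N m; "tool_pos": TCP position; "ee_rot": TCP orientation; "force": force on the tool from outside, world axes, zero at the start; "torque": the same for the moment, N m; "opening": finger opening in m.
Only numpy, scipy, OpenCV 4.12 (cv2) and the standard library are available. Lean on these libraries where they do the work, as an engineer would, in place of code of your own. Each camera call takes 0.05 s, during which the arm holds its last target. There are 200 camera calls.

TASK

The repair is done and the three empty steel parts pots can be packed up: nest them, standing on the table, the middle pot in the wide dish and the narrow beaker, which has fallen over, upright in the middle pot. Lower each one in until it rests on the floor of the next, without dropping or ramming it, and let go. Leave the tea cup and saucer, the camera, its lens, the screwdriver and the brush undisturbed.

Things in the scene. Friction and masses are not known exactly. Their poses are not given: they have to be found in the camera images.
- dish: The widest of three plain round stainless-steel parts pots: a shallow straight-sided open dish, 108 mm outside diameter, 44 mm high, wall 3 mm, floor 4 mm thick, about 180 g. It stands upright on the table. Origin at the centre of its underside, z up through its mouth.
- pot: The middle steel parts pot: straight-sided, open, 66 mm outside diameter, 60 mm high, wall 3 mm, floor 4 mm thick, about 120 g. It stands upright and empty on the table. Origin at the centre of its underside, z up through its mouth. In the dish it has about 16 mm of room all round; its rim then stands 20 mm above the dish's rim.
- beaker: The narrow steel parts pot: open beaker, 44 mm outside diameter, 90 mm long, wall 3, floor 4 mm, about 90 g. At first it lies on its side (axis 21.5 mm up), mouth within 35 degrees of away from the robot (+x); it rolls if pushed. Origin: centre of its bottom; z: along its axis, from bottom out through the mouth. In the pot it has 6 mm of room all round; its rim is 34 mm above the pot's.
- cup: White china tea cup with brown ferns, 78 mm across, 64 mm high, handle at its +y side, standing on its saucer. Origin at the centre of its underside, z up. To be left alone.
- saucer: White china saucer under the cup, 140 mm across, 16 mm high. Origin at the centre of its underside, z up. To be left alone.
- camera: Black and aluminium 35 mm camera body, 136 mm wide along its y, 36 mm deep along its x, 97 mm high. Origin at the centre of its underside. To be left alone.
- lens: The camera's lens, a black cylinder 62 mm across and 46 mm high, standing on end. Origin at the centre of its underside. To be left alone.
- screwdriver: Black-handled screwdriver lying on the table, 160 mm long along its x, about 25 mm high. To be left alone.
- brush: Flat brush with a wooden handle lying on the table, 150 mm long along its x, about 25 mm high. To be left alone.
There are look-alikes about, which are no part of the job. What is shaped like the beaker but blue or pink is not meant.

How it is judged:
By the outcome, as a careful person would: the job done as asked, in the order asked, and still so for the second after the job is handed in, with the robot touching nothing.
It also fails if it takes over 61 s, if anything falls off the work surface, if the arm or the gripper's body presses on something with over 40 N, if the wrist force passes 120 N, or if a joint passes its speed limit or range.

## Working session

There is one attempt and no reset: what is moved stays moved. The work goes in short steps, Python scripts to look and compute and a tool call to move; the robot and the scene stay as the last step left them, time stands still between calls to the robot, and variables do not carry over. Pictures are saved under pics/ and viewed, about 8 in all and at most 12, crops included, and the job is handed in when it is done.

Besides the shell and the picture viewer there is one more tool, called after ">>>" as name([rows], argument=value, ...), one row to a line, values as JSON. carry_out: Moves the arm, as the interface text tells. Its arguments: {"type":"object","properties":{"deltas":{"type":"array","items":{"type":"object","properties":{"rot":{"type":"array","items":{"type":"number"}},"xyz":{"type":"array","items":{"type":"number"}},"gripper":{"type":"number"}}}}},"required":["deltas"]}

```bash
mkdir -p pics; cat > h.py <<'E'
import numpy as np, cv2, json
from scipy.spatial.transform import Rotation as R
from cell import telemetry, grab_frame, job
def shot(name, fn=None):
    o=telemetry.get_obs(); g=grab_frame(name); f=g["frame"]
    K=f.shape[0]/2/np.tan(np.radians(g["fov_y"])/2)
    if "camera_from_world" in g: W=np.linalg.inv(np.array(g["camera_from_world"]))
    else:
        T=np.eye(4);T[:3,:3]=R.from_quat(o["ee_rot"]).as_matrix();T[:3,3]=o["tool_pos"]; W=T@np.array(g["T_tool_cam"])
    c=dict(f=K,cx=g["cx"],cy=g["cy"],k1=g["k1"],W=W)
    if fn: cv2.imwrite("pics/"+fn+".png",f[:,:,::-1]); np.savez("pics/"+fn+".npz",frame=f,**c)
    return f,c
def load(fn):
    d=np.load("pics/"+fn+".npz"); return d["frame"],{k:d[k] for k in("f","cx","cy","k1","W")}
def ray(c,u,v):
    d=np.array([(u-c["cx"])/c["f"],(v-c["cy"])/c["f"]]); s=d.copy()
    for _ in range(20): s=d/(1+c["k1"]*(s@s))
    r=c["W"][:3,:3]@np.array([s[0],s[1],1.]); return c["W"][:3,3],r/np.linalg.norm(r)
def onz(c,u,v,z):
    o,r=ray(c,u,v); return o+r*(z-o[2])/r[2]
def proj(c,p):
    q=np.linalg.inv(c["W"])@np.append(p,1); s=q[:2]/q[2]; s=s*(1+c["k1"]*(s@s)); return s*c["f"]+[c["cx"],c["cy"]]
def meet(rs):
    A=np.zeros((3,3));b=np.zeros(3)
    for o,r in rs: P=np.eye(3)-np.outer(r,r);A+=P;b+=P@o
    return np.linalg.solve(A,b)
E
python3 - <<'E'
from h import *
np.set_printoptions(precision=3,suppress=True)
for n in("top","scene","wrist"):
    f,c=shot(n,n+"0"); print(n,c)
print(telemetry.get_obs())
a=cv2.imread("pics/top0.png");b=cv2.imread("pics/scene0.png")
E
```

```text
top {'f': np.float64(396.84137254872644), 'cx': 321.689887079479, 'cy': 204.09028269170813, 'k1': -0.0319489456366315, 'W': array([[-0.013, -0.988,  0.155,  0.411],
       [-1.   ,  0.013, -0.001,  0.047],
       [-0.001, -0.155, -0.988,  1.163],
       [ 0.   ,  0.   ,  0.   ,  1.   ]])}
scene {'f': np.float64(418.2046095048492), 'cx': 319.01410425995175, 'cy': 199.4191762741632, 'k1': -0.03442322674909741, 'W': array([[-0.677,  0.534, -0.506,  1.154],
       [ 0.736,  0.484, -0.474,  0.582],
       [-0.009, -0.693, -0.721,  0.858],
       [ 0.   ,  0.   ,  0.   ,  1.   ]])}
wrist {'f': np.float64(312.5543151125283), 'cx': 323.5542776645921, 'cy': 195.96958643159022, 'k1': -0.03153520816988118, 'W': array([[ 0.297, -0.907, -0.298,  0.262],
       [-0.955, -0.283, -0.091, -0.574],
       [-0.002,  0.312, -0.95 ,  0.373],
       [ 0.   ,  0.   ,  0.   ,  1.   ]])}
{'t': 0.15, 'qpos': array([ 1.166,  0.435,  0.025,  1.574, -0.012,  1.134, -0.075]), 'joint_vel': array([-0.   , -0.001, -0.001, -0.005,  0.002,  0.   ,  0.001]), 'joint_efforts': array([  0.002, -67.089,   1.026, -31.645,   0.016,   0.009,  -0.   ]), 'tool_pos': array([ 0.186, -0.596,  0.242]), 'ee_rot': array([ 0.805, -0.593, -0.001, -0.   ]), 'force': array([0.011, 0.489, 0.246]), 'torque': array([0.048, 0.029, 0.014]), 'opening': 0.08567120063526193}
```

View pics/top0.png

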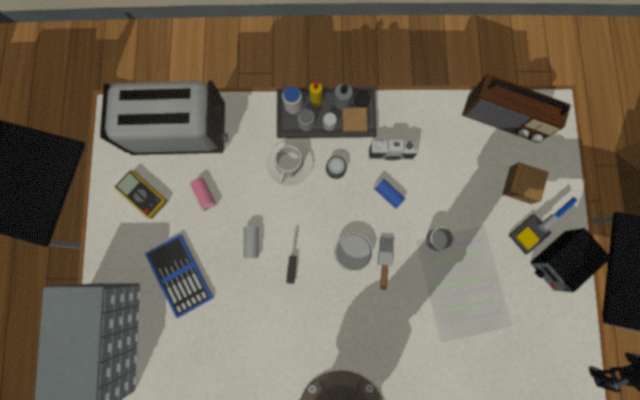

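View pics/scene0.png

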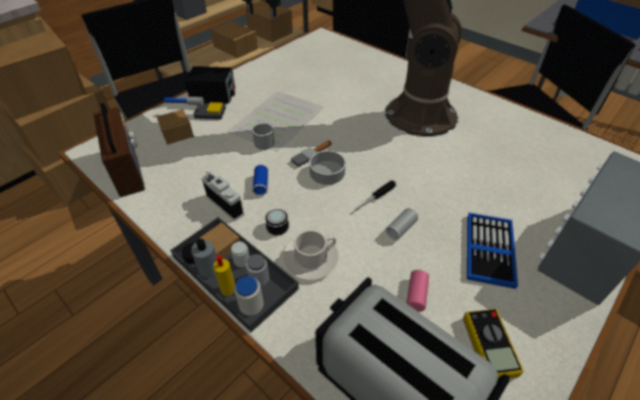

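Top view (u,v): dish (355,250), pot (439,240), beaker lying at (251,241), with the brush at (385,262) beside the dish. The things that could be taken for the beaker are the blue tube (390,193), the pink tube (203,193), and the cans in the tray (306,120) and (330,120). The lens at (337,167) could be taken for a pot. By the description I choose the bare-steel one at (251,241), and I'll check it in a close crop.

```bash
python3 - <<'E'
from h import *
np.set_printoptions(precision=3,suppress=True)
t,ct=load("top0"); s,cs=load("scene0")
def crop(f,u,v,h=33,k=4): return cv2.resize(f[v-h:v+h,u-h:u+h],(264,264),interpolation=cv2.INTER_CUBIC)
im=np.vstack([np.hstack([crop(t,*p) for p in((355,250),(439,240),(251,241))]),np.hstack([crop(s,*p) for p in((327,167),(263,135),(402,223))])])
cv2.imwrite("pics/crops.png",im[:,:,::-1])
for n,p in dict(dish=(355,250),pot=(439,240),beaker=(251,241),cup=(290,160),lens=(337,167),cam=(393,148),blue=(390,193),pink=(203,193),sd=(292,258),brush=(385,262)).items(): print(n,onz(ct,*p,.03))
E
```

```text
dish [ 0.456 -0.047  0.03 ]
pot [ 0.481 -0.288  0.03 ]
beaker [0.486 0.249 0.03 ]
cup [0.722 0.137 0.03 ]
lens [ 0.699 -0.     0.03 ]
cam [ 0.755 -0.167  0.03 ]
blue [ 0.619 -0.153  0.03 ]
pink [0.627 0.391 0.03 ]
sd [0.436 0.132 0.03 ]
brush [ 0.421 -0.131  0.03 ]
```

View pics/crops.png

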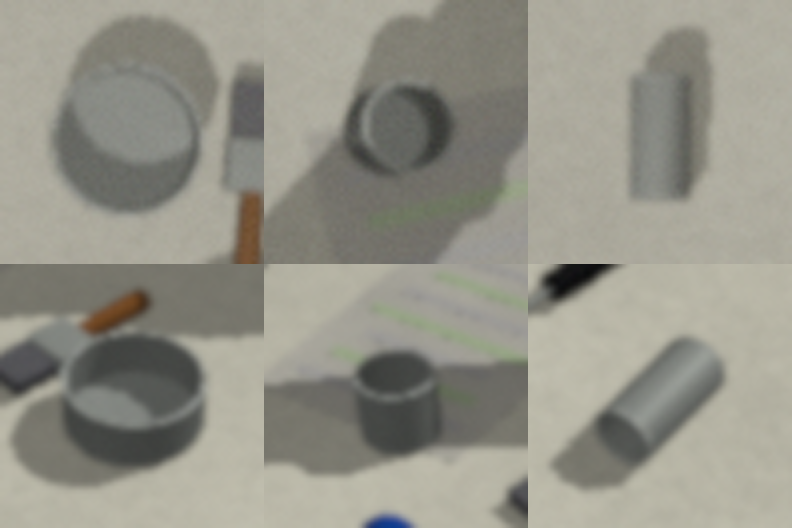

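In the crops, the beaker's mouth is the dark end at scene pixel (392,233), which is toward +x. The tube is bare grey steel, so the choice holds. The dish and pot stand empty with their mouths up. Next I move over the pot.

>>> carry_out([
  {"rot":[0,0,5],"xyz":[-0.02,-0.04,0],"gripper":100},
  {"rot":[0,0,10],"xyz":[-0.045,-0.085,0.005],"gripper":100},
  {"rot":[0,0,17.2],"xyz":[-0.07,-0.128,0.008],"gripper":100},
  {"rot":[0,0,17.2],"xyz":[-0.095,-0.171,0.01],"gripper":100},
  {"rot":[0,0,17.2],"xyz":[-0.12,-0.214,0.013],"gripper":100},
  {"rot":[0,0,17.2],"xyz":[-0.145,-0.257,0.015],"gripper":100},
  {"rot":[0,0,17.2],"xyz":[-0.17,-0.3,0.017],"gripper":100},
  {"rot":[0,0,17.2],"xyz":[-0.19,-0.34,0.02],"gripper":100},
])

```text
t: 0.95
tool_pos: [0.4552, -0.312, 0.2223]
ee_rot: [0.708, -0.706, -0.0, -0.0]
force: [-0.3, -1.3, 0.2]
opening: 0.0851
```

>>> carry_out([
  {"rot":[0,0,0],"xyz":[-0.013,-0.03,0],"gripper":100},
  {"rot":[0,0,0],"xyz":[-0.013,-0.03,0],"gripper":100},
  {"rot":[0,0,0],"xyz":[-0.013,-0.03,0],"gripper":100},
])

```text
t: 1.25
tool_pos: [0.4841, -0.3008, 0.2219]
ee_rot: [0.708, -0.706, -0.0, 0.0]
force: [-0.1, -0.3, 0.8]
opening: 0.0852
```

```bash
python3 - <<'E'
from h import *
f,c=shot("wrist","w1"); o=telemetry.get_obs(); print(o["tool_pos"],o["ee_rot"],o["qpos"],o["t"])
E
```

```text
[ 0.48322402 -0.30172743  0.22195013] [ 7.07525548e-01 -7.06687539e-01 -3.33570897e-04  4.58444404e-04] [ 0.50525744  0.36631374 -0.05557061  1.73345745  0.02377636  1.04339012
 -1.1282313 ] 1.3
```

View pics/w1.png

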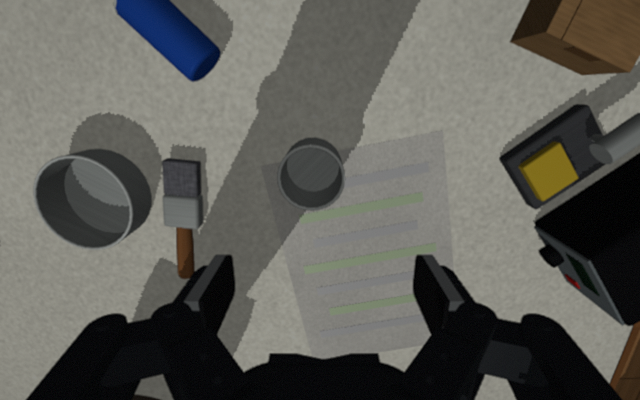

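The wrist view shows the pot rim centred near (311,177) and the dish rim near (85,200). The blue tube is at (165,35) and the brush at (183,210). I'll take a second wrist view for a baseline, then fit the rims.

>>> carry_out([
  {"rot":[0,0,0],"xyz":[-0.04,-0.0,0],"gripper":100},
  {"rot":[0,0,0],"xyz":[-0.08,-0.0,0],"gripper":100},
  {"rot":[0,0,0],"xyz":[-0.12,-0.0,0],"gripper":100},
  {"rot":[0,0,0],"xyz":[-0.12,-0.0,0],"gripper":100},
  {"rot":[0,0,0],"xyz":[-0.12,-0.0,0],"gripper":100},
])

```text
t: 1.8
tool_pos: [0.483, -0.1818, 0.2225]
ee_rot: [0.708, -0.707, 0.0, 0.0]
force: [-0.7, -0.4, -0.1]
opening: 0.0856
```

```bash
python3 - <<'E'
from h import *
np.set_printoptions(precision=4,suppress=True)
shot("wrist","w2")
res={};vis=[]
exp=dict(pot=(.481,-.288,.06,.033),dish=(.456,-.047,.044,.054))
for n in("w1","w2"):
    f,c=load(n); g=cv2.GaussianBlur(cv2.cvtColor(f,cv2.COLOR_RGB2GRAY),(3,3),0); v=f.copy()
    for k,(x,y,z,r) in exp.items():
        u0=proj(c,(x,y,z)); d=np.linalg.norm(c["W"][:3,3]-[x,y,z]); rp=r*c["f"]/d
        m=np.zeros_like(g); cv2.circle(m,tuple(int(a) for a in u0),int(rp*1.5),255,-1)
        h=cv2.HoughCircles(cv2.bitwise_and(g,g,mask=m)+cv2.bitwise_not(m)//255*150,cv2.HOUGH_GRADIENT_ALT,1,10,param1=80,param2=.6,minRadius=int(rp*.85),maxRadius=int(rp*1.2))
        print(n,k,u0,rp,None if h is None else h[0][:4])
    b=np.hstack([cv2.resize(f[max(0,int(p[1])-60):][:120,max(0,int(p[0])-60):][:,:120],(400,400),interpolation=cv2.INTER_CUBIC) for p in[proj(c,e[:3]) for e in exp.values()]])
    for e in exp.values():
        p=proj(c,e[:3]); print("crop origin",max(0,int(p[0])-60),max(0,int(p[1])-60))
    vis.append(cv2.resize(b,(600,300)))
cv2.imwrite("pics/rims.png",np.vstack(vis)[:,:,::-1])
E
```

```text
w1 pot [309.6832 182.6333] 33.807044623057344 [[311.     178.      32.7275]]
w1 dish [ 85.1565 200.6875] 40.6924877812687 [[ 73.     194.      39.4425]
 [106.     188.      41.1453]
 [ 94.     213.      37.8058]]
crop origin 249 122
crop origin 25 140
w2 pot [431.1051 181.6747] 31.940321555600335 [[433.     177.      31.7531]]
w2 dish [194.8449 200.2457] 47.574926520752165 [[191.     206.      51.1166]]
crop origin 371 121
crop origin 134 140
```

View pics/rims.png

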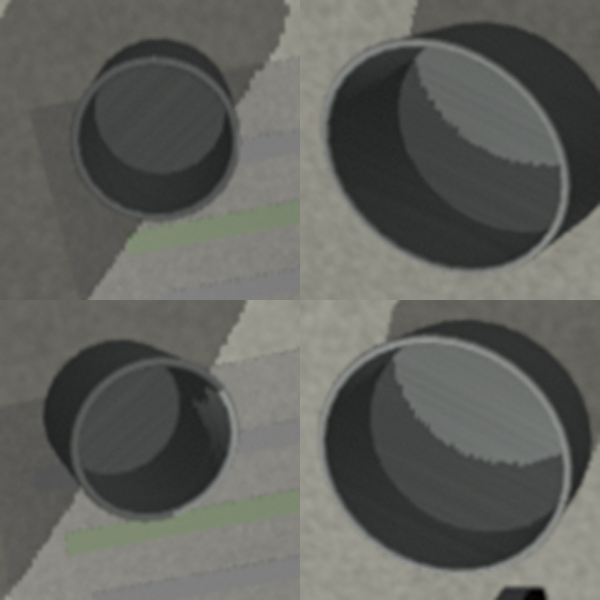

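The rim ellipses are clear. Outer-rim centres read as w1 pot (311,177), w2 pot (433,176.6), w1 dish (83.8,201.6) and w2 dish (192.4,201.4).

```bash
python3 - <<'E'
from h import *
np.set_printoptions(precision=4,suppress=True)
c1=load("w1")[1];c2=load("w2")[1];ct=load("top0")[1];cs=load("scene0")[1]
for k,a,b,t,s,z in(("pot",(311,177),(433,176.6),None,(263.1,130),.06),("dish",(83.8,201.6),(192.4,201.4),(353.75,251.5),(327.5,163.5),.044)):
    print(k,meet([ray(c1,*a),ray(c2,*b)]),onz(c1,*a,z),onz(c2,*b,z),"scene",onz(cs,*s,z), t and onz(ct,*t,z))
# width checks
print(np.linalg.norm(onz(c1,249+72/2.5,177,.06)-onz(c1,249+238/2.5,177,.06)))
f,c=load("top0"); # beaker contour
E
```

```text
pot [ 0.4864 -0.2893  0.0599] [ 0.4867 -0.2893  0.06  ] [ 0.4861 -0.2893  0.06  ] scene [ 0.4891 -0.2807  0.06  ] None
dish [ 0.4539 -0.0431  0.0415] [ 0.455  -0.0452  0.044 ] [ 0.4547 -0.0442  0.044 ] scene [ 0.4585 -0.0347  0.044 ] [ 0.4514 -0.0422  0.044 ]
0.06435689444616413
```

Heights check: pot rim 59.9 mm (text 60) and dish rim 41.5 mm (44). The scene camera differs by about 8 mm in y, while the wrist and top cameras agree, so I use the wrist values: pot (0.4864,-0.2893), dish (0.4548,-0.0445). I go above the pot and look before descending.

>>> carry_out([
  {"rot":[0,0,0],"xyz":[0.04,-0.001,0.01],"gripper":100},
  {"rot":[0,0,0],"xyz":[0.08,-0.003,0.04],"gripper":100},
  {"rot":[0,0,0],"xyz":[0.1075,-0.0034,0.08],"gripper":100},
  {"rot":[0,0,0],"xyz":[0.1075,-0.0034,0.12],"gripper":100},
  {"rot":[0,0,0],"xyz":[0.1075,-0.0034,0.135],"gripper":100},
  {"rot":[0,0,0],"xyz":[0.1075,-0.0034,0.135],"gripper":100},
])

```text
t: 2.45
tool_pos: [0.4845, -0.2903, 0.0846]
ee_rot: [-0.706, 0.708, 0.002, -0.001]
force: [-0.6, -0.7, 1.1]
opening: 0.0854
```

```bash
python3 - <<'E'
from h import *
f,c=shot("wrist","w3"); o=telemetry.get_obs(); print(o["tool_pos"],o["ee_rot"],o["t"])
print(proj(c,(.4864,-.2893,.06)))
E
```

```text
[ 0.48579767 -0.29036996  0.08639921] [-0.70665639  0.70755576  0.00100003 -0.00077269] 2.5
[320.27634825 241.32054368]
```

View pics/w3.png

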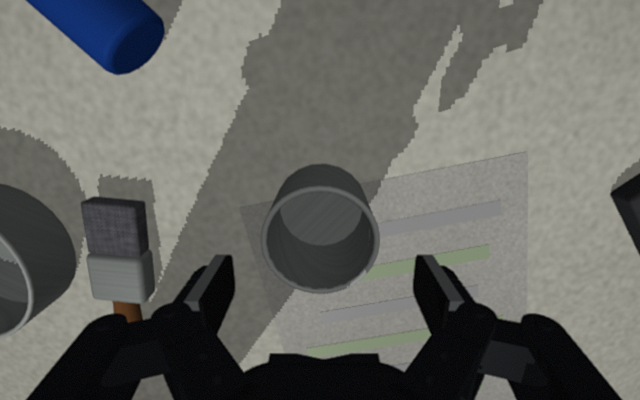

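The pot rim is centred at (320,240), against (320.3,241.3) predicted, and sits midway between the fingers (232 and 415). I descend and grip.

>>> carry_out([
  {"rot":[0,0,0],"xyz":[0,0,0.018],"gripper":100},
  {"rot":[0,0,0],"xyz":[0,0,0.036],"gripper":100},
  {"rot":[0,0,0],"xyz":[0,0,0.036],"gripper":60},
  {"rot":[0,0,0],"xyz":[0,0,0.036],"gripper":60},
  {"rot":[0,0,0],"xyz":[0,0,0.036],"gripper":60},
  {"rot":[0,0,0],"xyz":[0,0,0.036],"gripper":50},
  {"rot":[0,0,0],"xyz":[0,0,0.036],"gripper":50},
  {"rot":[0,0,0],"xyz":[0,0,0.036],"gripper":50},
])

```text
t: 3.3
tool_pos: [0.4882, -0.2897, 0.053]
ee_rot: [0.708, -0.707, 0.001, -0.0]
force: [-0.7, 0.1, 8.2]
opening: 0.0639
```

>>> carry_out([
  {"rot":[0,0,0],"xyz":[0,0,-0.01],"gripper":40},
  {"rot":[0,0,0],"xyz":[0,0,-0.03],"gripper":40},
  {"rot":[0,0,0],"xyz":[0,0,-0.05],"gripper":40},
  {"rot":[0,0,0],"xyz":[0,0,-0.07],"gripper":40},
  {"rot":[0,0,0],"xyz":[0,0,-0.08],"gripper":40},
  {"rot":[0,0,0],"xyz":[0,0,-0.08],"gripper":40},
])

```text
t: 3.9
tool_pos: [0.4881, -0.2892, 0.1331]
ee_rot: [0.708, -0.707, 0.001, -0.0]
force: [0.0, -0.3, -1.7]
opening: 0.0635
```

```bash
python3 - <<'E'
from h import *
f,c=shot("wrist","w4"); s,_=shot("scene","s4"); o=telemetry.get_obs(); print(o["tool_pos"],o["opening"],o["force"],o["t"])
cv2.imwrite("pics/v4.png",np.hstack([cv2.resize(f[120:,170:490],(400,350)),cv2.resize(s[30:210,160:366],(400,350),interpolation=cv2.INTER_CUBIC)])[:,:,::-1])
E
```

```text
[ 0.48705701 -0.28864075  0.13105305] 0.06358916694620555 [ 0.00438196 -0.18023715 -1.7258429 ] 4.0
```

View pics/v4.png

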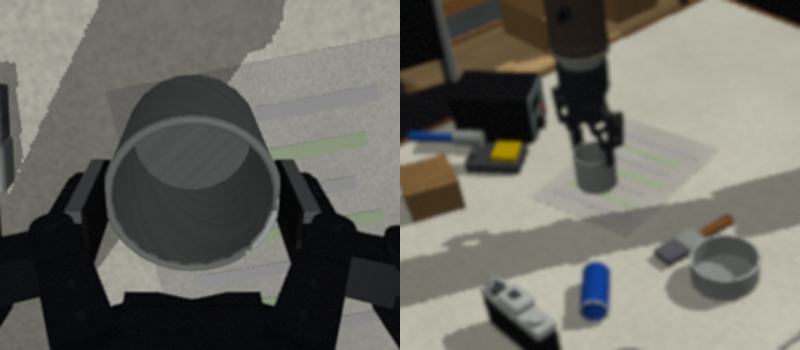

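The pot is held and hangs level, with the rim centred at about (324,274) in the wrist frame. I carry it over the dish at clearance height.

>>> carry_out([
  {"rot":[0,0,0],"xyz":[-0.03,0.005,0],"gripper":40},
  {"rot":[0,0,0],"xyz":[-0.07,0.01,0],"gripper":40},
  {"rot":[0,0,0],"xyz":[-0.11,0.015,0],"gripper":40},
  {"rot":[0,0,0],"xyz":[-0.15,0.02,0],"gripper":40},
  {"rot":[0,0,0],"xyz":[-0.19,0.026,0],"gripper":40},
  {"rot":[0,0,0],"xyz":[-0.22,0.032,0],"gripper":40},
  {"rot":[0,0,0],"xyz":[-0.244,0.032,0],"gripper":40},
  {"rot":[0,0,0],"xyz":[-0.244,0.032,0],"gripper":40},
])

```text
t: 4.8
tool_pos: [0.4541, -0.0411, 0.1305]
ee_rot: [0.71, -0.705, -0.001, 0.0]
force: [-0.2, -0.9, -0.9]
opening: 0.0639
```

```bash
python3 - <<'E'
from h import *
np.set_printoptions(precision=4,suppress=True)
f,c=load("w4"); print("rim rel", onz(c,323.6,274,.138)-[.48706,-.28864,0])
f,c=shot("wrist","w5"); s,cs=shot("scene","s5"); t,ct=shot("top","t5"); o=telemetry.get_obs(); print(o["tool_pos"],o["opening"],o["force"],o["t"])
print(proj(c,(.4548,-.0445,.044)))
cv2.imwrite("pics/v5.png",np.hstack([f[60:400,160:500],cv2.resize(s[90:230,230:370],(340,340),interpolation=cv2.INTER_CUBIC)])[:,:,::-1])
E
```

```text
rim rel [ 0.0009 -0.0014  0.138 ]
[ 0.4545 -0.0454  0.1307] 0.06361750627599046 [-0.1083 -0.2018 -2.2842] 4.95
[327.2053 205.3451]
```

View pics/v5.png

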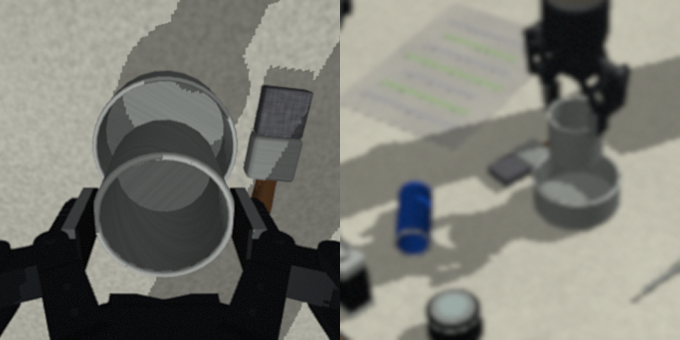

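The pot is over the dish. The dish rim reads about (325,201), against (327,205) predicted, so I correct by (+1.5,+3.5) mm. I lower in stages, watching the force.

>>> carry_out([
  {"rot":[0,0,0],"xyz":[-0.0035,-0.0015,0.01],"gripper":40},
  {"rot":[0,0,0],"xyz":[-0.0035,-0.0015,0.025],"gripper":40},
  {"rot":[0,0,0],"xyz":[-0.0035,-0.0015,0.04],"gripper":40},
  {"rot":[0,0,0],"xyz":[-0.0035,-0.0015,0.055],"gripper":40},
  {"rot":[0,0,0],"xyz":[-0.0035,-0.0015,0.063],"gripper":40},
  {"rot":[0,0,0],"xyz":[-0.0035,-0.0015,0.067],"gripper":40},
  {"rot":[0,0,0],"xyz":[-0.0035,-0.0015,0.069],"gripper":40},
  {"rot":[0,0,0],"xyz":[-0.0035,-0.0015,0.07],"gripper":40},
])

```text
t: 5.75
tool_pos: [0.4567, -0.0415, 0.0614]
ee_rot: [0.708, -0.707, 0.0, -0.0]
force: [0.0, -0.5, -0.8]
opening: 0.0635
```

>>> carry_out([
  {"rot":[0,0,0],"xyz":[0,0,0.001],"gripper":40},
  {"rot":[0,0,0],"xyz":[0,0,0.002],"gripper":40},
  {"rot":[0,0,0],"xyz":[0,0,0.002],"gripper":40},
])

```text
t: 6.05
tool_pos: [0.4566, -0.0413, 0.0595]
ee_rot: [0.708, -0.707, 0.0, -0.0]
force: [0.7, 0.0, -1.5]
opening: 0.0638
```

Not resting yet (the force is still the pot's weight). Continuing in 1 mm steps.

>>> carry_out([
  {"rot":[0,0,0],"xyz":[0,0,0.001],"gripper":40},
  {"rot":[0,0,0],"xyz":[0,0,0.002],"gripper":40},
  {"rot":[0,0,0],"xyz":[0,0,0.002],"gripper":40},
])

```text
t: 6.35
tool_pos: [0.4564, -0.0413, 0.0572]
ee_rot: [0.708, -0.707, -0.0, 0.0]
force: [-0.2, -0.6, -1.4]
opening: 0.0633
```

>>> carry_out([
  {"rot":[0,0,0],"xyz":[0,0,0.001],"gripper":40},
  {"rot":[0,0,0],"xyz":[0,0,0.001],"gripper":40},
])

```text
t: 6.55
tool_pos: [0.4565, -0.0413, 0.0569]
ee_rot: [0.708, -0.707, 0.0, -0.0]
force: [-4.2, 0.2, 10.4]
opening: 0.0636
```

Contact at TCP z 0.057, as expected (0.053+0.004). I release and rise.

>>> carry_out([
  {"rot":[0,0,0],"xyz":[0,0,-0.0005],"gripper":80},
  {"rot":[0,0,0],"xyz":[0,0,-0.0005],"gripper":85},
  {"rot":[0,0,0],"xyz":[0,0,-0.0005],"gripper":90},
  {"rot":[0,0,0],"xyz":[0,0,-0.0005],"gripper":92},
  {"rot":[0,0,0],"xyz":[0,0,-0.01],"gripper":95},
  {"rot":[0,0,0],"xyz":[0,0,-0.05],"gripper":100},
  {"rot":[0,0,0],"xyz":[0,0,-0.1],"gripper":100},
  {"rot":[0,0,0],"xyz":[0,0,-0.15],"gripper":100},
])

```text
t: 7.35
tool_pos: [0.4557, -0.0412, 0.2085]
ee_rot: [0.708, -0.706, -0.0, 0.0]
force: [1.9, 0.0, -0.7]
opening: 0.0853
```

```bash
python3 - <<'E'
from h import *
shot("wrist","w6")
E
```

>>> carry_out([
  {"rot":[0,0,0],"xyz":[-0.04,0,0],"gripper":100},
  {"rot":[0,0,0],"xyz":[-0.08,0,0],"gripper":100},
  {"rot":[0,0,0],"xyz":[-0.12,0,0],"gripper":100},
  {"rot":[0,0,0],"xyz":[-0.16,0,0],"gripper":100},
  {"rot":[0,0,0],"xyz":[-0.2,0,0],"gripper":100},
  {"rot":[0,0,0],"xyz":[-0.21,0,0],"gripper":100},
  {"rot":[0,0,0],"xyz":[-0.21,0,0],"gripper":100},
])

```text
t: 8.1
tool_pos: [0.4557, 0.1704, 0.2067]
ee_rot: [0.709, -0.705, -0.0, -0.0]
force: [0.1, -0.0, 0.1]
opening: 0.0854
```

```bash
python3 - <<'E'
from h import *
shot("wrist","w7")
E
```

>>> carry_out([
  {"rot":[0,0,0],"xyz":[-0.04,0,0],"gripper":100},
  {"rot":[0,0,0],"xyz":[-0.08,0,0],"gripper":100},
  {"rot":[0,0,0],"xyz":[-0.1,0,0],"gripper":100},
  {"rot":[0,0,0],"xyz":[-0.1,0,0],"gripper":100},
  {"rot":[0,0,0],"xyz":[-0.1,0,0],"gripper":100},
])

```text
t: 8.65
tool_pos: [0.4564, 0.2667, 0.2061]
ee_rot: [-0.707, 0.707, -0.0, -0.001]
force: [0.3, -0.9, -0.2]
opening: 0.0854
```

```bash
python3 - <<'E'
from h import *
np.set_printoptions(precision=4,suppress=True)
shot("wrist","w8"); o=telemetry.get_obs(); print(o["tool_pos"],o["t"])
ims=[cv2.resize(load("w6")[0][100:300,200:440],(360,300))]
for n in("w7","w8"):
    f,c=load(n); u,v=proj(c,(.486,.249,.03)).astype(int); u0,v0=u-66,v-55; print(n,u0,v0)
    ims.append(cv2.resize(f[max(v0,0):v0+110,u0:u0+132],(360,300),interpolation=cv2.INTER_CUBIC))
ims.append(np.zeros_like(ims[0]))
cv2.imwrite("pics/v8.png",np.vstack([np.hstack(ims[1:3]),np.hstack([ims[0],ims[3]])])[:,:,::-1])
E
```

```text
[0.4565 0.2662 0.2062] 8.7
w7 177 90
w8 274 91
```

View pics/v8.png

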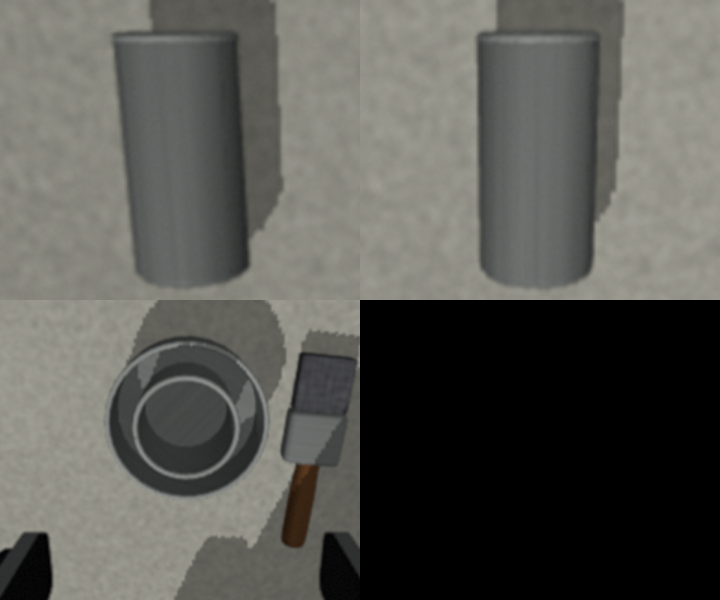

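The nest view (w6) shows the pot standing in the dish, well centred. The beaker crops show the mouth edge at the top (far side): w7 centre (176,37), w8 centre (179,37). The base centres are w7 (192,270) and w8 (176,268). I triangulate these.

```bash
python3 - <<'E'
from h import *
np.set_printoptions(precision=4,suppress=True)
c7=load("w7")[1];c8=load("w8")[1]; k=132/360
P=lambda o,x,y:(o[0]+x*k,o[1]+y*k)
o7,o8=(177,90),(274,91)
for n,a,b in(("mouth",(176,37),(179,37)),("base",(192,270),(176,268))):
    A=P(o7,*a);B=P(o8,*b); print(n,meet([ray(c7,*A),ray(c8,*B)]),onz(c7,*A,.0215),onz(c8,*B,.0215))
for x,y in((118,34),(240,34),(119,268),(233,266)): print(onz(c8,*P(o8,x,y),.0215))
# nest centres from w6: crop scale 1.5, origin 200,100
c6=load("w6")[1]
q=lambda x,y:(200+x/1.5,100+y/1.5)
print("pot",onz(c6,*q(186,127),.064),"dish",onz(c6,*q(187,118),.044))
o=telemetry.get_obs();print(o["qpos"])
E
```

```text
mouth [0.526  0.25   0.0223] [0.526  0.2502 0.0215] [0.526  0.25   0.0215]
base [0.4399 0.2499 0.0235] [0.4388 0.2505 0.0215] [0.4397 0.2498 0.0215]
[0.527  0.2718 0.0215]
[0.527  0.2282 0.0215]
[0.4397 0.2719 0.0215]
[0.4405 0.2277 0.0215]
pot [ 0.4556 -0.0424  0.064 ] dish [ 0.4559 -0.043   0.044 ]
[-0.4055  0.3354 -0.2891  1.836   0.1141  0.9872 -2.3143]
```

Beaker: base (0.439,0.250), mouth (0.527,0.250), axis height 22–23 mm, width 43.6 mm, length 88 mm. All agree with the text, and the yaw is about 0. The nest is centred to within 1 mm. My plan has three steps:
1. Grip with the tool leaning 40° over the mouth, then turn the beaker upright.
2. Stand it on the table.
3. Regrip from above and lower it into the pot.

First, the leaning pre-grasp.

>>> carry_out([
  {"rot":[-7,0,0],"xyz":[0.004,-0.02,0.01],"gripper":100},
  {"rot":[-14,0,0],"xyz":[0.008,-0.04,0.02],"gripper":100},
  {"rot":[-21,0,0],"xyz":[0.012,-0.06,0.04],"gripper":100},
  {"rot":[-28,0,0],"xyz":[0.016,-0.08,0.06],"gripper":100},
  {"rot":[-35,0,0],"xyz":[0.016,-0.1,0.08],"gripper":100},
  {"rot":[-40,0,0],"xyz":[0.016,-0.1055,0.09],"gripper":100},
  {"rot":[-40,0,0],"xyz":[0.016,-0.1055,0.1],"gripper":100},
  {"rot":[-40,0,0],"xyz":[0.016,-0.1055,0.1],"gripper":100},
])

```text
t: 9.5
tool_pos: [0.5611, 0.251, 0.1041]
ee_rot: [-0.664, 0.665, 0.242, -0.243]
force: [-0.3, -0.1, 1.3]
opening: 0.0853
```

```bash
cat > st.py <<'E'
from h import *
np.set_printoptions(precision=4,suppress=True)
def st():
    o=telemetry.get_obs(); print(o["t"],o["tool_pos"],o["opening"],o["force"]); print(R.from_quat(o["ee_rot"]).as_matrix()); print(o["qpos"])
st()
E
python3 st.py
```

```text
9.5 [0.5611 0.251  0.1041] 0.08531523862404433 [-0.311  -0.1399  1.258 ]
[[-0.0004 -0.7651 -0.6439]
 [-1.      0.0014 -0.0011]
 [ 0.0017  0.6439 -0.7651]]
[-0.2539  0.9778 -0.257   1.1198 -0.0835  1.6972 -2.0253]
```

>>> carry_out([
  {"rot":[0,0,0],"xyz":[0.001,-0.005,0.025],"gripper":100},
  {"rot":[0,0,0],"xyz":[0.001,-0.005,0.05],"gripper":100},
  {"rot":[0,0,0],"xyz":[0.001,-0.005,0.075],"gripper":100},
  {"rot":[0,0,0],"xyz":[0.001,-0.005,0.092],"gripper":100},
  {"rot":[0,0,0],"xyz":[0.001,-0.005,0.101],"gripper":100},
  {"rot":[0,0,0],"xyz":[0.001,-0.005,0.101],"gripper":75},
  {"rot":[0,0,0],"xyz":[0.001,-0.005,0.101],"gripper":65},
  {"rot":[0,0,0],"xyz":[0.001,-0.005,0.101],"gripper":60},
])

```text
t: 10.3
tool_pos: [0.5015, 0.2519, 0.0269]
ee_rot: [0.665, -0.664, -0.241, 0.241]
force: [0.8, 0.2, 0.5]
opening: 0.051
```

>>> carry_out([
  {"rot":[0,0,0],"xyz":[0,0,0],"gripper":40},
  {"rot":[0,0,0],"xyz":[0,0,0],"gripper":30},
  {"rot":[0,0,0],"xyz":[0,0,0],"gripper":20},
  {"rot":[0,0,0],"xyz":[0,0,0],"gripper":20},
  {"rot":[0,0,0],"xyz":[0,0,0],"gripper":20},
])

```text
t: 10.8
tool_pos: [0.5017, 0.2519, 0.027]
ee_rot: [0.665, -0.664, -0.241, 0.241]
force: [1.3, -0.5, 8.6]
opening: 0.0422
```

Gripped. I lift it clear and turn it upright.

>>> carry_out([
  {"rot":[0,0,0],"xyz":[0,0.016,-0.019],"gripper":20},
  {"rot":[0,0,0],"xyz":[0,0.034,-0.05],"gripper":20},
  {"rot":[6,0,0],"xyz":[-0.01,0.046,-0.09],"gripper":20},
  {"rot":[13,0,0],"xyz":[-0.02,0.0466,-0.1176],"gripper":20},
  {"rot":[20,0,0],"xyz":[-0.02,0.0466,-0.1176],"gripper":20},
  {"rot":[27,0,0],"xyz":[-0.02,0.0466,-0.1176],"gripper":20},
  {"rot":[34,0,0],"xyz":[-0.02,0.0466,-0.1176],"gripper":20},
  {"rot":[40,0,0],"xyz":[-0.02,0.0466,-0.1176],"gripper":20},
])

```text
t: 11.6
tool_pos: [0.5405, 0.2723, 0.1472]
ee_rot: [0.708, -0.706, 0.002, -0.003]
force: [-0.4, -0.9, -0.2]
opening: 0.0425
```

>>> carry_out([
  {"rot":[7,0,0],"xyz":[0,0,0],"gripper":20},
  {"rot":[14,0,0],"xyz":[0,0,0],"gripper":20},
  {"rot":[21,0,0],"xyz":[0,0,0],"gripper":20},
  {"rot":[28,0,0],"xyz":[0,0,0],"gripper":20},
  {"rot":[35,0,0],"xyz":[0,0,0],"gripper":20},
  {"rot":[42,0,0],"xyz":[0,0,0],"gripper":20},
  {"rot":[50,0,0],"xyz":[0,0,0],"gripper":20},
  {"rot":[50,0,0],"xyz":[0,0,0],"gripper":20},
])

```text
t: 12.4
tool_pos: [0.5412, 0.275, 0.1482]
ee_rot: [-0.673, 0.676, -0.224, 0.2]
force: [0.1, 0.3, -2.1]
opening: 0.0423
```

```bash
python3 st.py; python3 - <<'E'
from h import *
s,_=shot("scene","s9"); f,_=shot("wrist","w9")
cv2.imwrite("pics/v9.png",np.hstack([cv2.resize(s[100:300,300:500],(400,400),interpolation=cv2.INTER_CUBIC),cv2.resize(f[:,120:520],(400,400))])[:,:,::-1])
E
```

```text
12.4 [0.5412 0.275  0.1482] 0.04229244093099553 [ 0.1405  0.3206 -2.1089]
[[-0.0142 -0.82    0.5722]
 [-0.9994 -0.0056 -0.0329]
 [ 0.0302 -0.5723 -0.8195]]
[-1.4609  0.4816  0.8613  2.2261  0.4356  0.1538 -2.7345]
```

View pics/v9.png

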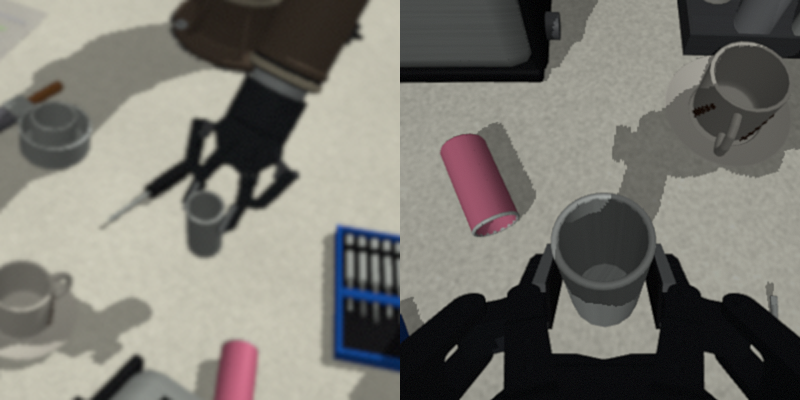

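The beaker hangs clear, mouth up, tilted about 15° short of upright. Joint 7 is at its limit (-2.73) and joint 6 is near its own, so the full turn wasn't reached. I'll swing back, yaw the tool by about 90°, and tilt tangentially, which relieves both joints.

>>> carry_out([
  {"rot":[-8,0,0],"xyz":[0,0,0],"gripper":20},
  {"rot":[-16,0,0],"xyz":[0,0,0],"gripper":20},
  {"rot":[-24,0,0],"xyz":[0,0,0],"gripper":20},
  {"rot":[-30,0,0],"xyz":[0,0,0],"gripper":20},
  {"rot":[-30,0,0],"xyz":[0,0,0],"gripper":20},
])

```text
t: 13.0
tool_pos: [0.5419, 0.276, 0.1507]
ee_rot: [-0.703, 0.711, -0.036, 0.019]
force: [1.2, -0.2, -1.2]
opening: 0.0426
```

```bash
python3 st.py
```

```text
13.0 [0.5419 0.276  0.1507] 0.04262924401116582 [ 1.2451 -0.206  -1.2467]
[[-0.0122 -0.9969  0.0779]
 [-0.9997  0.0104 -0.0235]
 [ 0.0226 -0.0782 -0.9967]]
[-0.7169  0.4662  0.1695  1.7873 -0.019   0.8407 -2.1371]
```

>>> carry_out([
  {"rot":[0.2,-0.6,-8],"xyz":[0,0,0],"gripper":20},
  {"rot":[0.4,-1.3,-16],"xyz":[0,0,0],"gripper":20},
  {"rot":[0.5,-1.9,-24],"xyz":[0,0,0],"gripper":20},
  {"rot":[0.7,-2.5,-32],"xyz":[0,0,0],"gripper":20},
  {"rot":[0.9,-3.1,-40],"xyz":[0,0,0],"gripper":20},
  {"rot":[1.1,-3.8,-48],"xyz":[0,0,0],"gripper":20},
  {"rot":[1.3,-4.4,-56],"xyz":[0,0,0],"gripper":20},
  {"rot":[1.4,-5.0,-64],"xyz":[0,0,0],"gripper":20},
])

```text
t: 13.8
tool_pos: [0.5423, 0.2742, 0.1492]
ee_rot: [0.973, -0.227, 0.023, -0.033]
force: [-0.8, -0.6, -1.0]
opening: 0.0422
```

>>> carry_out([
  {"rot":[0.2,-0.6,-8],"xyz":[0,0,0],"gripper":20},
  {"rot":[0.4,-1.3,-16],"xyz":[0,0,0],"gripper":20},
  {"rot":[0.5,-1.9,-24],"xyz":[0,0,0],"gripper":20},
  {"rot":[0.7,-2.5,-32],"xyz":[0,0,0],"gripper":20},
  {"rot":[0.7,-2.5,-32],"xyz":[0,0,0],"gripper":20},
])

```text
t: 14.3
tool_pos: [0.5428, 0.2738, 0.1491]
ee_rot: [0.998, 0.049, 0.012, -0.036]
force: [1.1, 0.5, -1.2]
opening: 0.042
```

>>> carry_out([
  {"rot":[7,0,0],"xyz":[0,0,0],"gripper":20},
  {"rot":[14,0,0],"xyz":[0,0,0],"gripper":20},
  {"rot":[21,0,0],"xyz":[0,0,0],"gripper":20},
  {"rot":[28,0,0],"xyz":[0,0,0],"gripper":20},
  {"rot":[35,0,0],"xyz":[0,0,0],"gripper":20},
  {"rot":[40,0,0],"xyz":[0,0,0],"gripper":20},
  {"rot":[45,0,0],"xyz":[0,0,0],"gripper":20},
  {"rot":[45,0,0],"xyz":[0,0,0],"gripper":20},
])

```text
t: 15.1
tool_pos: [0.5432, 0.271, 0.146]
ee_rot: [0.908, 0.044, -0.009, -0.415]
force: [0.1, -0.6, -0.9]
opening: 0.0421
```

```bash
python3 st.py
```

```text
15.1 [0.5432 0.271  0.146 ] 0.04214708856710349 [ 0.0679 -0.5886 -0.9053]
[[ 0.996   0.0729 -0.0522]
 [ 0.0872 -0.6509  0.7542]
 [ 0.021  -0.7557 -0.6546]]
[ 0.4967  0.7976 -0.8951  1.8821 -0.4526  0.6211  0.275 ]
```

The tool is tilted 49° and the beaker axis is within about 1.4° of vertical. I lower it to the table (contact expected at TCP z ≈ 0.0625).

>>> carry_out([
  {"rot":[0,0,0],"xyz":[0,0.01,0.009],"gripper":20},
  {"rot":[0,0,0],"xyz":[-0.001,0.0227,0.0197],"gripper":20},
  {"rot":[0,0,0],"xyz":[-0.001,0.0378,0.0327],"gripper":20},
  {"rot":[0,0,0],"xyz":[-0.0015,0.0491,0.0426],"gripper":20},
  {"rot":[0,0,0],"xyz":[-0.0016,0.0567,0.0491],"gripper":20},
  {"rot":[0,0,0],"xyz":[-0.0016,0.0582,0.0504],"gripper":20},
  {"rot":[0,0,0],"xyz":[-0.0016,0.059,0.0511],"gripper":20},
  {"rot":[0,0,0],"xyz":[-0.0016,0.0597,0.0517],"gripper":20},
])

```text
t: 15.9
tool_pos: [0.5422, 0.2757, 0.0692]
ee_rot: [0.909, 0.05, -0.008, -0.414]
force: [-0.6, -0.3, -0.9]
opening: 0.0423
```

>>> carry_out([
  {"rot":[0,0,0],"xyz":[0,0.0008,0.0007],"gripper":20},
  {"rot":[0,0,0],"xyz":[0,0.0015,0.0013],"gripper":20},
  {"rot":[0,0,0],"xyz":[0,0.0015,0.0013],"gripper":20},
])

```text
t: 16.2
tool_pos: [0.5421, 0.2752, 0.0667]
ee_rot: [0.909, 0.05, -0.008, -0.414]
force: [0.3, -0.4, -1.1]
opening: 0.0422
```

>>> carry_out([
  {"rot":[0,0,0],"xyz":[0,0.0008,0.0007],"gripper":20},
  {"rot":[0,0,0],"xyz":[0,0.0015,0.0013],"gripper":20},
  {"rot":[0,0,0],"xyz":[0,0.0015,0.0013],"gripper":20},
])

```text
t: 16.5
tool_pos: [0.5421, 0.2754, 0.0647]
ee_rot: [0.909, 0.05, -0.008, -0.414]
force: [-0.2, -0.0, -0.7]
opening: 0.042
```

>>> carry_out([
  {"rot":[0,0,0],"xyz":[0,0.0008,0.0007],"gripper":20},
  {"rot":[0,0,0],"xyz":[0,0.0008,0.0007],"gripper":20},
])

```text
t: 16.7
tool_pos: [0.5421, 0.276, 0.0646]
ee_rot: [0.908, 0.05, -0.008, -0.415]
force: [-1.1, -2.6, 7.9]
opening: 0.0423
```

>>> carry_out([
  {"rot":[0,0,0],"xyz":[0,0.0008,0.0007],"gripper":20},
  {"rot":[0,0,0],"xyz":[0,0.0008,0.0007],"gripper":20},
])

```text
t: 16.9
tool_pos: [0.5421, 0.2765, 0.0645]
ee_rot: [0.908, 0.05, -0.008, -0.416]
force: [-1.7, -4.7, 14.9]
opening: 0.0424
```

Standing on the table (contact at z 0.0646). I relax the push, open, and back out along the tool axis.

>>> carry_out([
  {"rot":[0,0,0],"xyz":[0,-0.0012,-0.001],"gripper":20},
  {"rot":[0,0,0],"xyz":[0,-0.0012,-0.001],"gripper":55},
  {"rot":[0,0,0],"xyz":[0,-0.0012,-0.001],"gripper":80},
  {"rot":[0,0,0],"xyz":[0,-0.0012,-0.001],"gripper":100},
  {"rot":[0,0,0],"xyz":[0,-0.0012,-0.001],"gripper":100},
  {"rot":[0,0,0],"xyz":[0,-0.0012,-0.03],"gripper":100},
  {"rot":[0,0,0],"xyz":[0,-0.0012,-0.07],"gripper":100},
  {"rot":[0,0,0],"xyz":[0,-0.0012,-0.11],"gripper":100},
])

```text
t: 17.7
tool_pos: [0.5475, 0.1928, 0.1362]
ee_rot: [0.909, 0.05, -0.009, -0.415]
force: [1.3, 0.1, 0.4]
opening: 0.0855
```

```bash
python3 st.py
```

```text
17.7 [0.5475 0.1928 0.1362] 0.0854836020679842 [1.3168 0.06   0.412 ]
[[ 0.9948  0.0838 -0.0578]
 [ 0.0986 -0.6513  0.7524]
 [ 0.0255 -0.7541 -0.6562]]
[ 0.612   0.8147 -0.8687  1.8594 -0.4058  0.7291  0.35  ]
```

>>> carry_out([
  {"rot":[-6,0,0],"xyz":[0.001,-0.03,-0.026],"gripper":100},
  {"rot":[-14,0,0],"xyz":[0.002,-0.06,-0.045],"gripper":100},
  {"rot":[-22,0,0],"xyz":[0.003,-0.085,-0.03],"gripper":100},
  {"rot":[-30,0,0],"xyz":[0.004,-0.1,-0.01],"gripper":100},
  {"rot":[-38,0,0],"xyz":[0.0048,-0.106,0.01],"gripper":100},
  {"rot":[-46,0,0],"xyz":[0.0048,-0.106,0.0245],"gripper":100},
  {"rot":[-49,0,0],"xyz":[0.0048,-0.106,0.0245],"gripper":100},
  {"rot":[-49,0,0],"xyz":[0.0048,-0.106,0.0245],"gripper":100},
])

```text
t: 18.5
tool_pos: [0.5392, 0.2889, 0.1999]
ee_rot: [0.998, 0.055, 0.013, -0.0]
force: [-0.4, 0.6, -0.4]
opening: 0.0853
```

```bash
python3 st.py; python3 - <<'E'
from h import *
f,c=shot("wrist","w10"); print(proj(c,(.542,.281,.09)))
cv2.imwrite("pics/w10v.png",f[:,:,::-1])
E
```

```text
18.5 [0.5392 0.2889 0.1999] 0.08530764149107879 [-0.3625  0.6215 -0.407 ]
[[ 0.9937  0.1092  0.0266]
 [ 0.1092 -0.994   0.0018]
 [ 0.0266  0.0011 -0.9996]]
[-0.2999  0.474  -0.4124  1.6561  0.2319  1.0357 -0.6773]
[322.90237675 205.34402881]
```

View pics/w10v.png

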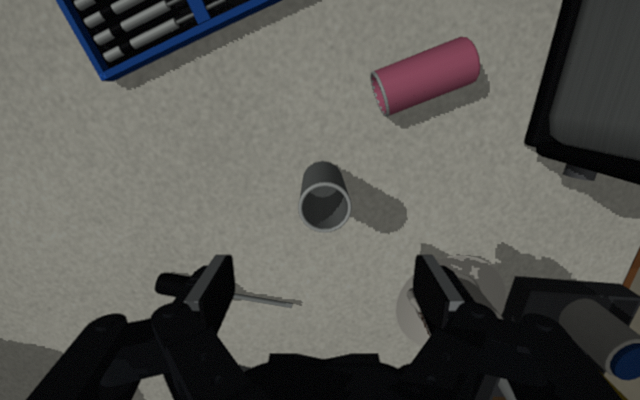

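The beaker stands upright, rim centred at (325,206) against (322.9,205.3) predicted, so it is at about (0.5435,0.2805). I level the tool and re-read the pose before descending.

>>> carry_out([
  {"rot":[0,-1.5,0],"xyz":[0,0,0.02],"gripper":100},
  {"rot":[0,-1.5,0],"xyz":[0,0,0.04],"gripper":100},
  {"rot":[0,-1.5,0],"xyz":[0,0,0.05],"gripper":100},
  {"rot":[0,-1.5,0],"xyz":[0,0,0.05],"gripper":100},
  {"rot":[0,-1.5,0],"xyz":[0,0,0.05],"gripper":100},
])

```text
t: 19.05
tool_pos: [0.5443, 0.2807, 0.15]
ee_rot: [0.999, 0.048, 0.0, 0.0]
force: [-0.4, 1.1, 0.3]
opening: 0.0855
```

```bash
python3 - <<'E'
from h import *
f,c=shot("wrist","w11")
p=proj(c,(.5435,.2805,.09)); print(p)
g=cv2.GaussianBlur(cv2.cvtColor(f,cv2.COLOR_RGB2GRAY),(3,3),0); x,y=[int(v)-60 for v in p]; x=max(x,0);y=max(y,0)
h=cv2.HoughCircles(g[y:y+120,x:x+120],cv2.HOUGH_GRADIENT_ALT,1,8,param1=80,param2=.6,minRadius=22,maxRadius=60)
print(None if h is None else h[0]+[x,y,0])
if h is not None:
    for q in h[0]: print(q[2], onz(c,q[0]+x,q[1]+y,.09))
E
python3 st.py
```

```text
[322.93125466 219.67310725]
[[322.         224.          30.19820976]
 [322.         187.          24.61293793]]
30.19821 [0.54317954 0.27734952 0.09      ]
24.612938 [0.54076168 0.30287568 0.09      ]
19.1 [0.5445 0.2812 0.1505] 0.0855746583429949 [0.9453 0.8375 0.3019]
[[ 0.9953  0.0965  0.0013]
 [ 0.0965 -0.9953  0.0001]
 [ 0.0013 -0.     -1.    ]]
[-0.2909  0.5368 -0.3995  1.6868  0.2449  0.9664 -0.6832]
```

The rim fit gives (0.543,0.277), within 3 mm of the other estimate along the pad width, which does not matter for the grip. I descend and grip.

>>> carry_out([
  {"rot":[0,0,0],"xyz":[-0.0014,0.002,0.02],"gripper":100},
  {"rot":[0,0,0],"xyz":[-0.0014,0.002,0.045],"gripper":100},
  {"rot":[0,0,0],"xyz":[-0.0014,0.002,0.065],"gripper":100},
  {"rot":[0,0,0],"xyz":[-0.0014,0.002,0.0725],"gripper":100},
  {"rot":[0,0,0],"xyz":[-0.0014,0.002,0.0725],"gripper":80},
  {"rot":[0,0,0],"xyz":[-0.0014,0.002,0.0725],"gripper":65},
  {"rot":[0,0,0],"xyz":[-0.0014,0.002,0.0725],"gripper":50},
  {"rot":[0,0,0],"xyz":[-0.0014,0.002,0.0725],"gripper":40},
])

```text
t: 19.9
tool_pos: [0.5436, 0.28, 0.0789]
ee_rot: [0.999, 0.049, 0.001, -0.0]
force: [-0.5, -0.3, 6.3]
opening: 0.0423
```

>>> carry_out([
  {"rot":[0,0,0],"xyz":[0,0,0],"gripper":30},
  {"rot":[0,0,0],"xyz":[0,0,0],"gripper":20},
  {"rot":[0,0,0],"xyz":[0,0,0],"gripper":20},
  {"rot":[0,0,0],"xyz":[0,0,0],"gripper":20},
])

```text
t: 20.3
tool_pos: [0.5436, 0.2799, 0.0789]
ee_rot: [0.999, 0.049, 0.001, -0.0]
force: [0.1, 0.2, 5.3]
opening: 0.0427
```

```bash
python3 st.py
```

```text
20.3 [0.5436 0.2799 0.0789] 0.04268613851923691 [0.0551 0.2247 5.2769]
[[ 0.9952  0.0974  0.0028]
 [ 0.0974 -0.9952  0.0005]
 [ 0.0028 -0.0002 -1.    ]]
[-0.3102  0.6163 -0.3721  1.7536  0.2922  0.8237 -0.7221]
```

Lift first, then carry to above the pot.

>>> carry_out([
  {"rot":[0,0,0],"xyz":[0,0,-0.02],"gripper":20},
  {"rot":[0,0,0],"xyz":[0,0,-0.06],"gripper":20},
  {"rot":[0,0,0],"xyz":[0,0,-0.11],"gripper":20},
  {"rot":[0,0,0],"xyz":[-0.014,0.037,-0.11],"gripper":20},
  {"rot":[0,0,0],"xyz":[-0.029,0.076,-0.11],"gripper":20},
  {"rot":[0,0,0],"xyz":[-0.044,0.116,-0.11],"gripper":20},
  {"rot":[0,0,0],"xyz":[-0.059,0.156,-0.11],"gripper":20},
  {"rot":[0,0,0],"xyz":[-0.074,0.195,-0.11],"gripper":20},
])

```text
t: 21.1
tool_pos: [0.4877, 0.0765, 0.1882]
ee_rot: [0.999, 0.049, 0.001, 0.0]
force: [1.8, -1.2, -1.4]
opening: 0.0424
```

>>> carry_out([
  {"rot":[0,0,0],"xyz":[-0.015,0.039,0],"gripper":20},
  {"rot":[0,0,0],"xyz":[-0.029,0.076,0],"gripper":20},
  {"rot":[0,0,0],"xyz":[-0.039,0.103,0],"gripper":20},
  {"rot":[0,0,0],"xyz":[-0.0447,0.1174,0],"gripper":20},
  {"rot":[0,0,0],"xyz":[-0.0447,0.1174,0],"gripper":20},
  {"rot":[0,0,0],"xyz":[-0.0447,0.1174,0],"gripper":20},
])

```text
t: 21.7
tool_pos: [0.4555, -0.0427, 0.188]
ee_rot: [0.999, 0.049, 0.001, 0.0]
force: [0.1, 0.2, -1.6]
opening: 0.0425
```

```bash
python3 st.py; python3 - <<'E'
from h import *
f,c=shot("wrist","w12"); t,ct=shot("top","t12"); s,cs=shot("scene","s12")
print(proj(c,(.4556,-.0424,.064)),proj(cs,(.4556,-.0424,.064)))
cv2.imwrite("pics/v12.png",np.hstack([cv2.resize(f[60:360,170:470],(400,400)),cv2.resize(s[80:200,260:380],(400,400),interpolation=cv2.INTER_CUBIC)])[:,:,::-1])
E
```

```text
21.7 [ 0.4555 -0.0427  0.188 ] 0.042548084299251485 [ 0.0729  0.2077 -1.6098]
[[ 0.9953  0.097   0.0019]
 [ 0.097  -0.9953 -0.0007]
 [ 0.0019  0.0009 -1.    ]]
[ 0.2875  0.2529 -0.3718  2.0139  0.118   0.893  -0.0504]
[324.04039072 190.44536798] [326.24056158 156.68033793]
```

View pics/v12.png

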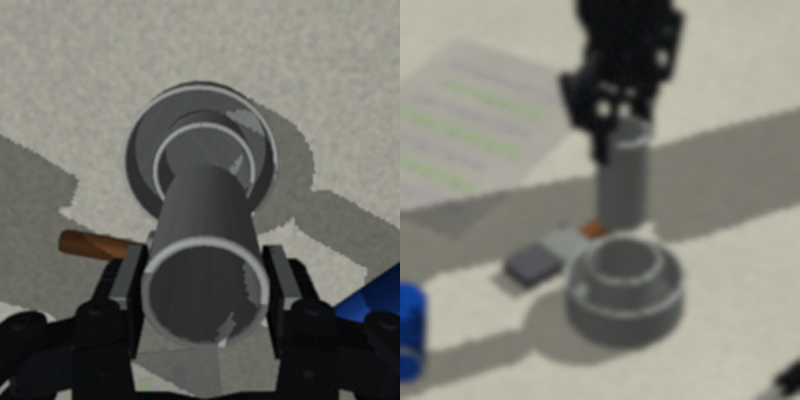

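In the wrist crop the pot rim is centred at about (323,187), against (324,190) predicted. The held beaker's rim is centred at about (324.5,278.6). The twelve viewings are used up, so the rest is numeric. I compute both centres.

```bash
python3 - <<'E'
from h import *
np.set_printoptions(precision=4,suppress=True)
f,c=load("w12")
print("beaker rim",onz(c,324.5,278.6,.199)); print("pot rim",onz(c,323,187,.064),onz(c,323,190,.064))
g=cv2.cvtColor(f,cv2.COLOR_RGB2GRAY)
for nm,(x,y,w,h),r0,r1,z in(("pot",(260,130,130,110),30,45,.064),("dish",(240,100,165,150),45,65,.044),("beaker",(260,220,130,110),36,56,.199)):
    r=cv2.HoughCircles(cv2.GaussianBlur(g[y:y+h,x:x+w],(3,3),0),cv2.HOUGH_GRADIENT_ALT,1,6,param1=80,param2=.4,minRadius=r0,maxRadius=r1)
    if r is not None:
        for q in r[0][:3]: print(nm,q+[x,y,0],onz(c,q[0]+x,q[1]+y,z))
# bright rim columns/rows for the pot: far edge at centre column, left/right
for u in (315,323,331): print(u,g[140:165,u])
print(g[187,275:300],g[187,350:372])
E
```

```text
beaker rim [ 0.4553 -0.0418  0.199 ]
pot rim [ 0.4544 -0.0394  0.064 ] [ 0.4547 -0.0421  0.064 ]
pot [332.     172.      38.4815] [ 0.4607 -0.0256  0.064 ]
pot [322.     190.      37.0059] [ 0.4538 -0.0422  0.064 ]
pot [310.     171.      39.2012] [ 0.4422 -0.0265  0.064 ]
dish [319.     180.      55.4734] [ 0.4507 -0.0391  0.044 ]
dish [298.     187.      58.6099] [ 0.4321 -0.0476  0.044 ]
dish [344.     192.      57.6309] [ 0.4748 -0.0483  0.044 ]
beaker [320.     283.      47.9953] [ 0.4535 -0.0442  0.199 ]
beaker [320.     283.      40.1585] [ 0.4535 -0.0442  0.199 ]
315 [ 75  76  71  59  52  63  71  73  74  70  69  75 108 140 148 132 100  77
  76  78  80  80  80  81  81]
323 [ 76  71  59  57  65  67  65  68  66  63  65  88 124 146 138 108  80  75
  77  77  76  76  75  77  79]
331 [ 77  77  70  65  57  58  58  58  58  58  55  62  97 131 143 131 102  77
  76  77  78  78  79  80  79]
[ 80  80  79  78  77  76  78  77  75  95 142 149 124  82  52  45  48  48
  47  47  47  45  52  69  78] [ 82  81  82  82  80  78  76  89 132 151 142 108  81  77  79  74  55  44
  43  42  42  42]
```

```bash
python3 - <<'E'
from h import *
np.set_printoptions(precision=4,suppress=True)
f,c=load("w12"); n=np.array([-.097,.995,0])
p=onz(c,322.6,153.2,.064); print("pot from far edge",p-.0315*n)
print("lr mid",(onz(c,285.8,187,.064)+onz(c,359.2,187,.064))/2, np.linalg.norm(onz(c,285.8,187,.064)-onz(c,359.2,187,.064)))
g=cv2.cvtColor(f,cv2.COLOR_RGB2GRAY); u=324
col=g[225:345,u].astype(int); print(col)
print(g[279,268:290],g[279,360:385])
E
```

```text
pot from far edge [ 0.4543 -0.0419  0.064 ]
lr mid [ 0.454  -0.0395  0.064 ] 0.06258999672057758
[ 63  64  62  62  62  63  61  63  60  60  62  78 103 122 137 148 150 141
 117  81  50  46  46  50  47  48  48  46  47  47  46  47  47  47  46  47
  47  47  46  47  45  46  46  49  46  48  46  46  46  46  47  48  46  46
  46  47  45  46  46  46  47  46  45  47  46  45  47  45  46  46  46  45
  45  46  47  46  46  44  45  45  45  45  45  46  45  46  45  45  47  47
  55  64  74  84  92  95  92  90  94  95  93  93  96  95  93  92  93  93
  94  95  93  92  93  93  93  93  93  94  90  89]
[ 6 10  7  9  6  8  5 37 79 94 97 95 90 74 53 45 46 46 46 46 46 47] [ 80  78  77  75  75  94 130 146 148 146 138 112  54   7   9  11  16  14
  11  11  10  21  45  63  66]
```

Pot centre (0.4543,-0.0419) and beaker centre about (0.455,-0.042): within 1 mm, with 6 mm of room. I lower, checking the force on entry.

>>> carry_out([
  {"rot":[0,0,0],"xyz":[-0.0007,0,0.015],"gripper":20},
  {"rot":[0,0,0],"xyz":[-0.0007,0,0.03],"gripper":20},
  {"rot":[0,0,0],"xyz":[-0.0007,0,0.04],"gripper":20},
  {"rot":[0,0,0],"xyz":[-0.0007,0,0.046],"gripper":20},
  {"rot":[0,0,0],"xyz":[-0.0007,0,0.052],"gripper":20},
  {"rot":[0,0,0],"xyz":[-0.0007,0,0.058],"gripper":20},
])

```text
t: 22.45
tool_pos: [0.4547, -0.043, 0.1292]
ee_rot: [0.999, 0.049, 0.0, 0.0]
force: [0.5, 0.5, 0.2]
opening: 0.0426
```

>>> carry_out([
  {"rot":[0,0,0],"xyz":[0,0,0.01],"gripper":20},
  {"rot":[0,0,0],"xyz":[0,0,0.02],"gripper":20},
  {"rot":[0,0,0],"xyz":[0,0,0.028],"gripper":20},
  {"rot":[0,0,0],"xyz":[0,0,0.034],"gripper":20},
  {"rot":[0,0,0],"xyz":[0,0,0.037],"gripper":20},
  {"rot":[0,0,0],"xyz":[0,0,0.038],"gripper":20},
  {"rot":[0,0,0],"xyz":[0,0,0.039],"gripper":20},
])

```text
t: 23.15
tool_pos: [0.4546, -0.0433, 0.0904]
ee_rot: [0.999, 0.049, 0.0, 0.0]
force: [-0.5, -0.2, -1.6]
opening: 0.0426
```

>>> carry_out([
  {"rot":[0,0,0],"xyz":[0,0,0.001],"gripper":20},
  {"rot":[0,0,0],"xyz":[0,0,0.002],"gripper":20},
  {"rot":[0,0,0],"xyz":[0,0,0.002],"gripper":20},
])

```text
t: 23.45
tool_pos: [0.4544, -0.0433, 0.0883]
ee_rot: [0.999, 0.049, 0.0, 0.0]
force: [0.1, -0.3, -0.8]
opening: 0.0425
```

>>> carry_out([
  {"rot":[0,0,0],"xyz":[0,0,0.001],"gripper":20},
  {"rot":[0,0,0],"xyz":[0,0,0.001],"gripper":20},
])

```text
t: 23.65
tool_pos: [0.4544, -0.0433, 0.0873]
ee_rot: [0.999, 0.049, 0.0, 0.0]
force: [0.4, -0.5, -0.9]
opening: 0.0425
```

>>> carry_out([
  {"rot":[0,0,0],"xyz":[0,0,0.001],"gripper":20},
  {"rot":[0,0,0],"xyz":[0,0,0.001],"gripper":20},
])

```text
t: 23.85
tool_pos: [0.4546, -0.0433, 0.0868]
ee_rot: [0.999, 0.049, 0.0, 0.001]
force: [-1.5, -0.4, 7.6]
opening: 0.0424
```

Contact at z 0.0868 (0.087 expected). I release and rise.

>>> carry_out([
  {"rot":[0,0,0],"xyz":[0,0,-0.0005],"gripper":20},
  {"rot":[0,0,0],"xyz":[0,0,-0.0005],"gripper":55},
  {"rot":[0,0,0],"xyz":[0,0,-0.0005],"gripper":80},
  {"rot":[0,0,0],"xyz":[0,0,-0.0005],"gripper":100},
  {"rot":[0,0,0],"xyz":[0,0,-0.0005],"gripper":100},
  {"rot":[0,0,0],"xyz":[0,0,-0.04],"gripper":100},
  {"rot":[0,0,0],"xyz":[0,0,-0.085],"gripper":100},
  {"rot":[0,0,0],"xyz":[0,0,-0.13],"gripper":100},
])

```text
t: 24.65
tool_pos: [0.4538, -0.043, 0.2177]
ee_rot: [0.999, 0.049, -0.0, 0.0]
force: [-0.0, -0.6, 0.0]
opening: 0.0854
```

```bash
cat > fin.py <<'E'
from h import *
np.set_printoptions(precision=4,suppress=True)
f,c=shot("wrist","w13"); t,_=shot("top","t13"); s,cs=shot("scene","s13"); o=telemetry.get_obs(); print(o["tool_pos"],o["force"],o["t"])
g=cv2.GaussianBlur(cv2.cvtColor(f,cv2.COLOR_RGB2GRAY),(3,3),0)
d=np.array([.4543,-.042])
for nm,z,r in(("beaker",.098,.0205),("pot",.064,.0315),("dish",.044,.0525)):
    # rim: brightest pixel along each radius near the expected circle, fitted in the plane of the rim
    P=[]
    for a in np.linspace(0,2*np.pi,72,endpoint=False):
        rr=np.arange(r-.007,r+.007,.0005); uv=[proj(c,(d[0]+q*np.cos(a),d[1]+q*np.sin(a),z)) for q in rr]
        v=[g[int(round(y)),int(round(x))] if 0<=y<399 and 0<=x<639 else 0 for x,y in uv]; i=int(np.argmax(v))
        if 0<i<len(rr)-1 and v[i]>110: P.append((d[0]+rr[i]*np.cos(a),d[1]+rr[i]*np.sin(a)))
    P=np.array(P); 
    if len(P)<8: print(nm,"few",len(P)); continue
    for _ in range(4):
        A=np.c_[2*P,np.ones(len(P))]; w=np.linalg.lstsq(A,(P**2).sum(1),rcond=None)[0]; R_=np.sqrt(w[2]+w[0]**2+w[1]**2); e=abs(np.hypot(*(P-w[:2]).T)-R_); P=P[e<max(.001,1.5*np.median(e))]
    print(nm,len(P),w[:2],R_,"rms",e.std())
t0=load("top0")[0]; D=cv2.absdiff(cv2.GaussianBlur(t,(5,5),0),cv2.GaussianBlur(t0,(5,5),0)).max(2)
for nm,(u,v,h) in dict(cup=(290,160,25),lens=(337,167,12),cam=(393,148,24),sd=(292,255,14),brush=(385,262,14),blue=(390,193,16),pink=(203,193,16)).items(): print(nm,"mean diff",D[v-h:v+h,u-h:u+h].mean())
E
python3 fin.py
```

```text
[ 0.4561 -0.0432  0.2191] [-0.4276  0.247  -0.7955] 24.8
beaker 72 [ 0.454  -0.0439] 0.020272237116447628 rms 0.00020229510823398554
pot 41 [ 0.4544 -0.0424] 0.031540712315735846 rms 0.0001879773178293617
dish 29 [ 0.4525 -0.0412] 0.056603977176480774 rms 0.0002574479124205531
cup mean diff 11.1404
lens mean diff 10.006944444444445
cam mean diff 14.45138888888889
sd mean diff 11.386479591836734
brush mean diff 86.3954081632653
blue mean diff 25.5419921875
pink mean diff 11.5029296875
```

Rim fits at the seated heights give radii of 20.3 mm (20.5 expected) and 31.5 mm (31.5), concentric to 1.5 mm, so both rest on the floors. The arm now hides the brush, so I move it aside to check the bystanders.

>>> carry_out([
  {"rot":[0,0,0],"xyz":[0,0.03,-0.03],"gripper":100},
  {"rot":[0,0,0],"xyz":[0,0.07,-0.05],"gripper":100},
  {"rot":[0,0,0],"xyz":[0,0.11,-0.05],"gripper":100},
  {"rot":[0,0,0],"xyz":[0,0.15,-0.05],"gripper":100},
  {"rot":[0,0,0],"xyz":[0,0.19,-0.05],"gripper":100},
  {"rot":[0,0,0],"xyz":[-0.03,0.23,-0.05],"gripper":100},
  {"rot":[0,0,0],"xyz":[-0.06,0.27,-0.05],"gripper":100},
  {"rot":[0,0,0],"xyz":[-0.09,0.31,-0.05],"gripper":100},
])

```text
t: 25.6
tool_pos: [0.3933, -0.3616, 0.2649]
ee_rot: [0.999, 0.049, -0.001, -0.0]
force: [1.3, -0.2, 0.3]
opening: 0.0854
```

>>> carry_out([
  {"rot":[0,0,0],"xyz":[-0.04,0.04,0],"gripper":100},
  {"rot":[0,0,0],"xyz":[-0.07,0.08,0],"gripper":100},
  {"rot":[0,0,0],"xyz":[-0.1,0.12,0],"gripper":100},
  {"rot":[0,0,0],"xyz":[-0.13,0.15,0],"gripper":100},
  {"rot":[0,0,0],"xyz":[-0.13,0.15,0],"gripper":100},
  {"rot":[0,0,0],"xyz":[-0.13,0.15,0],"gripper":100},
])

```text
t: 26.2
tool_pos: [0.2786, -0.5227, 0.2648]
ee_rot: [0.999, 0.047, -0.001, -0.001]
force: [0.4, 0.7, -0.2]
opening: 0.0856
```

```bash
python3 - <<'E'
from h import *
np.set_printoptions(precision=4,suppress=True)
for cam in("top","scene"):
    t,c=shot(cam,cam+"14"); t0,c0=load(cam+"0")
    a,b=[cv2.GaussianBlur(cv2.cvtColor(x,cv2.COLOR_RGB2GRAY),(3,3),0).astype(np.float32) for x in(t,t0)]
    for nm,p in dict(cup=(.722,.137,.05),lens=(.699,0,.03),cam=(.755,-.167,.04),sd=(.436,.132,.02),brush=(.435,-.131,.02),blue=(.619,-.153,.02),pink=(.627,.391,.02)).items():
        u,v=proj(c0,p).astype(int); h=22
        A,B=[cv2.magnitude(cv2.Sobel(x,-1,1,0),cv2.Sobel(x,-1,0,1))[v-h:v+h,u-h:u+h] for x in(a,b)]
        (dx,dy),r=cv2.phaseCorrelate(A,B,cv2.createHanningWindow((2*h,2*h),cv2.CV_32F)); print(cam,nm,"shift px %.2f %.2f resp %.2f"%(dx,dy,r))
o=telemetry.get_obs(); print(o["tool_pos"],o["force"],o["t"])
E
```

```text
top cup shift px 0.69 0.52 resp 0.98
top lens shift px 0.51 0.53 resp 0.98
top cam shift px 0.55 0.53 resp 0.99
top sd shift px 0.42 0.45 resp 1.03
top brush shift px 0.60 0.39 resp 0.95
top blue shift px 0.45 0.48 resp 1.16
top pink shift px 0.60 0.45 resp 0.99
scene cup shift px 0.47 0.54 resp 0.98
scene lens shift px 0.44 0.50 resp 0.99
scene cam shift px 0.46 0.52 resp 1.01
scene sd shift px 0.58 0.44 resp 0.98
scene brush shift px 0.63 0.28 resp 1.04
scene blue shift px 0.53 0.44 resp 1.00
scene pink shift px 0.46 0.57 resp 1.02
[ 0.281  -0.5211  0.2655] [ 0.8029 -0.685   1.1702] 26.3
```

All shifts are the same ~0.5 px, which is the method's own offset, so nothing else has moved. Handing in.

```bash
python3 -c "
from cell import job
print(job.hand_in())"
```

```text
the job is handed in; nothing more can be done
None
```

The three pots are nested and the job is handed in, at about 26 s of the 61 s allowed. The middle pot stands on the dish's floor and the beaker stands upright on the pot's floor.

**How it went:**
- I gripped the pot at its rim, lowered it into the dish until light contact (about 10 N), and let go.
- I gripped the beaker with the tool leaning over its mouth, turned it upright and stood it on the table (contact reached about 15 N). I then gripped it again from straight above, lowered it into the pot until light contact (about 8 N), and let go.

**Last checks:**
- **Seating:** both contact heights came within 1 mm of what resting on the floor should give. The beaker's and pot's rim circles, fitted at their seated heights, gave the right radii and were concentric within 1.5 mm.
- **Other things:** the cup, saucer, camera, lens, screwdriver, brush and the two coloured tubes showed no movement in the top and scene cameras. All of them showed the same constant offset of about 0.5 px from the method.
- **Robot:** the gripper was empty and well clear of everything at hand-in.

**What failed or disagreed:**
- My scene-camera readings put the pot and the dish about 8 mm off in y from the wrist camera. The wrist and top cameras agreed on the dish, so I used the wrist values.
- The final rim fit for the dish was unreliable: it gave a radius of 56.6 mm where 52.5 mm was expected. The dish's position therefore rests on the earlier fits.
- My first attempt to turn the beaker upright stopped about 15° short at a joint limit, so I turned the tool sideways and tilted it again.
- I viewed 12 pictures, which is the limit, so the seating checks after the beaker went in were numeric only.

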